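Unlatch a filter cover and push it off its seat

ROBOT

A 6-joint arm with a two-finger parallel gripper is mounted at the origin on a cart in front of the work surface, level with it; the furniture and walls round the work are solid. World frame = base frame: x ahead of the robot, y to its left, z up, the work surface at z = 0. Lengths are in mm, angles in rad, forces in N, time in s.
With the tool pointing down it reaches from about 350 to 975 mm from the base axis. Payload 7.1 kg.
Tool frame: the origin (TCP) lies midway between the tips of the shut fingers; the grasp point (between the pads) lies 19 mm behind it (ctrl.grip_depth is the distance from the TCP to the grasp point, in mm); z points along the fingers, y is the line along which they close (so a half turn about z gives the same grasp; the last joint's range is limited). The gripper opens to 88 mm and grips with 3 to 60 N. Pads are 20 mm wide; open, the fingers measure 115 mm over their backs; the gripper's body (75 mm by 178 mm) begins 61 mm behind the grasp point.
Start: joints at [-1.244, 0.423, 1.63, -0, 1.089, -0.019], TCP at [211.86, -587.98, 222.675] pointing down, gripper open.
Joint ranges: [-3, 3], [-0.9, 2.11], [0.09, 2.58], [-1.31, 4.45], [0.11, 2.69], [-2.54, 2.54]. Speed limits (rad/s): [2.39, 2.39, 3.01, 3.14, 3.14, 3.14].

INTERFACE

Orientations are given as a unit quaternion [x, y, z, w].
In Python, from rig import ctrl, optics gives the robot as it stands.
- The arm moves only by the tool step_arm, never from a script. Its argument "commands" is text: rows parted by semicolons, each of 7 numbers parted by spaces: the shift along the world's x, y, z scaled (see below), then the turn, a rotation vector about the world's x, y, z scaled (see below), then the closure, from 0 (fully open) to 1 (shut). In form: dx dy dz rx ry rz claw; .... A call has 1 to 10 rows; each row is the pose to reach, as a shift and turn from the pose commanded when the call began, turning the shorter way round; what a row does not reach only later rows make up. The controller multiplies each number of a shift by 0.8 m and each number of a turn by 2 pi rad. A row lasts 1/12 s, in which the tool goes at most 41.7 mm and 7.16 degrees, less where a joint would pass 70% of its speed; a pose out of reach is approached as far as the arm can. A call with a number of a shift or a turn outside -1 to 1 is refused whole. A call with a gripper value outside its range is refused whole. The fingers move at their own pace and stop on an object; the grip force is fixed at half the most. Time passes only in rows, so rows that repeat a pose let the fingers close. It gives the time, the measured TCP pose, the force, the opening and the grip force at its end, in the units of the state.
- ctrl.state(): the state, without advancing time (a new reading comes with each control period).
- optics.capture(name): name is "side" or "top"; returns (picture, depth): 400x640x3 uint8, red, green, blue; 400x640 float32, mm along the optical axis (not along the pixel's ray), 0 where there is no reading.
- optics.camera_model(name): a dict with "fov_y" (degrees; the focal length in pixels is half the picture's height over the tangent of half this angle, whatever the lens; pixels are square), "cx", "cy" (the principal point, pixels), "camera_from_world" (4x4, takes a point from world to camera coordinates). Camera axes: x right, y up, looking along -z (the intrinsics and any distortion apply to the point x, -y, -z); pixel columns grow to the right and rows downward; lengths in mm; the calibration is good to about 2 mm. A picture is of the moment at which its call begins. camera_model takes no time and is no camera call.
- ctrl.close_job(): hands the job in; it is judged then, once.
The state is a dict: "t": time; "qpos": joint angles; "joint_vel": joint speeds; "joint_torque": joint torques, N m; "position": TCP position; "ee_rot": TCP orientation; "force": force on the tool from outside, world axes, zero at the start; "wrist_torque": the same for the moment, N m; "grip_width": finger opening in mm; "gripper_force": force on a finger pad.
Only numpy, scipy, OpenCV 4.12 (cv2) and the standard library are available. Lean on these libraries where they do the work, as an engineer would, in place of code of your own. Each camera call takes 0.05 s, during which the arm holds its last target. There are 200 camera calls.

TASK

Open the filter housing with the blue cover: press its orange snap tab all the way down, then push the freed cover off its seat and onto the housing's grey parking deck, so that the filter opening is completely bare and the cover lies flat on the deck. Only press and push, never lift or tip the cover; leave the housing with the grey cover latched and shut, and do not disturb the loose things around.

Things in the scene. Friction and masses are not known exactly. Their poses are not given: they have to be found in the camera images.
- unit_blue: White fixed filter housing with the blue cover: the one to open; low box 186 mm long (x), 90 wide, plus a block for the orange tab on its -y side (to y = -83 mm). Origin: centre of underside, on the work surface; z up. The cover slides off along +x. Guides rise 13 mm above the track on both sides (inner faces y = +-37 mm); near wall 4 mm above the track at x = -93 to -90 mm.
- opening_blue (a point): Centre of that housing's filter opening, level with the track (seat and grey deck, one flat 40 mm above the work surface). Opening x = -78 to -15 mm in the housing's frame. Beside the seat (x = -84 to -24 mm) lips reach over the cover's edges in to y = +-32 mm, from 10 to 13 mm above the track: the cover can only slide along x.
- deck_blue (a point): Centre of that housing's grey parking deck, level with the seat: x = +9 to +89 mm in the housing's frame, between the guides, with an end stop 11 mm high at its far end. A cover against the end stop has its origin at x = +49 mm.
- cover_blue: Blue loose cover, plate 80 (x) x 70 (y) x 8 mm, 80 to 170 g, axes as its housing's. Origin: centre of underside; seated at about x = -46, y = 0, z = 40 mm in the housing's frame. On its near (-x) edge stands a push rib 44 mm wide (y), 10 thick, top 22 mm above the underside. Unlatched it slides easily (under 2 N), 95 mm to the end stop.
- rib_blue (a point): Middle of the near (-x) face of that cover's push rib, 16 mm above the cover's underside (56 mm above the work surface): the face to push along the housing's +x.
- pad_blue (a point): Centre of the top of that housing's orange ribbed snap tab, 30 x 30 mm, pressed straight down; at x = +1, y = -64 mm in the housing's frame, unpressed 65 mm above the work surface. It carries an orange latch bar across the track (x = -3 to +5 mm, 7 mm above the track when up) that blocks the cover after 2 to 4 mm. Fully down the tab still stands 15 mm above the track.
- latch_blue (a joint): How far that snap tab is pressed down, m: 0 up (latched; starts at 0 to 0.0015), 0.010 fully down against its stop. It takes about 4 N to move and stays where it is left; the cover is free from about 0.0075.
- unit_grey: White fixed filter housing with the grey cover: to be left shut; low box 186 mm long (x), 90 wide, plus a block for the orange tab on its -y side (to y = -83 mm). Origin: centre of underside, on the work surface; z up. The cover slides off along +x. Guides rise 13 mm above the track on both sides (inner faces y = +-37 mm); near wall 4 mm above the track at x = -93 to -90 mm.
- opening_grey (a point): Centre of that housing's filter opening, level with the track (seat and grey deck, one flat 40 mm above the work surface). Opening x = -78 to -15 mm in the housing's frame. Beside the seat (x = -84 to -24 mm) lips reach over the cover's edges in to y = +-32 mm, from 10 to 13 mm above the track: the cover can only slide along x.
- deck_grey (a point): Centre of that housing's grey parking deck, level with the seat: x = +9 to +89 mm in the housing's frame, between the guides, with an end stop 11 mm high at its far end. A cover against the end stop has its origin at x = +49 mm.
- cover_grey: Grey loose cover, plate 80 (x) x 70 (y) x 8 mm, 80 to 170 g, axes as its housing's. Origin: centre of underside; seated at about x = -46, y = 0, z = 40 mm in the housing's frame. On its near (-x) edge stands a push rib 44 mm wide (y), 10 thick, top 22 mm above the underside. Unlatched it slides easily (under 2 N), 95 mm to the end stop.
- rib_grey (a point): Middle of the near (-x) face of that cover's push rib, 16 mm above the cover's underside (56 mm above the work surface): the face to push along the housing's +x.
- pad_grey (a point): Centre of the top of that housing's orange ribbed snap tab, 30 x 30 mm, pressed straight down; at x = +1, y = -64 mm in the housing's frame, unpressed 65 mm above the work surface. It carries an orange latch bar across the track (x = -3 to +5 mm, 7 mm above the track when up) that blocks the cover after 2 to 4 mm. Fully down the tab still stands 15 mm above the track.
- latch_grey (a joint): How far that snap tab is pressed down, m: 0 up (latched; starts at 0 to 0.0015), 0.010 fully down against its stop. It takes about 4 N to move and stays where it is left; the cover is free from about 0.0075.
- beaker_small: Bystander: small empty glass beaker, 53 mm across, 64 mm high. Origin: centre of its underside. To be left alone.
- petri: Bystander: closed petri dish, 91 mm across, 16 mm high. Origin: centre of its underside. To be left alone.
- matchbox: Bystander: matchbox 36 x 53 x 15 mm. Origin: centre of its underside. To be left alone.
- pen: Bystander: black and white marker pen 135 mm long, lying. Origin: centre of its underside. To be left alone.

How it is judged (in metres and radians):
On the way:
1. the blue cover's snap tab is pressed down while the cover is still on its seat (value of joint latch_blue above 0.0075 m and x of cover_blue in the frame of unit_blue below -0.036 m), for 0.1 s.
At the end, for the whole second after the job is handed in: The blue cover lies at rest, flat within 0.06 rad and 4 mm, on the parking deck of its housing with its origin more than 24 mm past the housing's origin (opening bare); the grey cover is within 10 mm of its seat and its tab is less than 4 mm down (x of cover_blue in the frame of unit_blue above 0.024 m and z of cover_blue in the frame of unit_blue between 0.036 and 0.044 m and angle between cover_blue's own z axis and vertical below 0.06 rad and linear speed of cover_blue below 0.01 m/s and x of cover_grey in the frame of unit_grey below -0.036 m and value of joint latch_grey below 0.004 m); the robot touches nothing.
It fails at once if the blue cover is lifted more than 10 mm or tipped more than 0.25 rad (z of cover_blue in the frame of unit_blue above 0.05 m or z of cover_blue in the frame of unit_blue below 0.03 m or angle between cover_blue's own z axis and vertical above 0.25 rad).
It fails at once if the grey cover's tab is pressed 4 mm or its cover shifted 10 mm (not (x of cover_grey in the frame of unit_grey below -0.036 m and value of joint latch_grey below 0.004 m)).
It fails at once if the beaker, petri dish, matchbox or pen is moved more than 20 mm (distance of any of beaker_small, petri, matchbox, pen from where it was at the start of the episode above 0.02 m).
It also fails if it takes over 42 s, if anything falls off the work surface, if the arm or the gripper's body presses on something with over 40 N, if the wrist force passes 120 N, or if a joint passes its speed limit or range.

## Working session

There is one attempt and no reset: what is moved stays moved. The work goes in short steps, Python scripts to look and compute and a tool call to move; the robot and the scene stay as the last step left them, time stands still between calls to the robot, and variables do not carry over. Pictures are saved under pics/ and viewed, at most 10 in all, crops included, and the job is handed in when it is done.

Besides the shell and the picture viewer there is one more tool, called after "Call:" as a command line: name --argument value ..., lists and objects as JSON in quotes. step_arm: Moves the arm, as the interface text tells. Shifts and turns lie within -1 to 1; 1 stands for 0.8 m of shift or 2 pi rad of turn. Its arguments: {"type":"object","properties":{"commands":{"type":"string"}},"required":["commands"]}

```bash
mkdir -p pics; cat > h.py <<'E'
import numpy as np, cv2
from rig import ctrl, optics
def cap(n):
    p,d=optics.capture(n); m=optics.camera_model(n); np.savez(f'{n}.npz',p=p,d=d); return p,d,m
def world(d,m,u=None,v=None):
    H,W=d.shape; f=H/2/np.tan(np.radians(m['fov_y'])/2)
    if u is None: u,v=np.meshgrid(np.arange(W),np.arange(H)); z=d
    else: u=np.array(u);v=np.array(v);z=d[v,u]
    c=np.stack([(u-m['cx'])/f*z,-(v-m['cy'])/f*z,-z,np.ones_like(z)],-1)
    return (c@np.linalg.inv(m['camera_from_world']).T)[...,:3]
E
python3 - <<'E'
from h import *
for n in('top','side'):
    p,d,m=cap(n); cv2.imwrite(f'pics/{n}1.png',p[:,:,::-1]); print({k:v for k,v in m.items()})
E
```

```text
{'fov_y': 52.08993793494851, 'cx': 317.49199479278036, 'cy': 203.8681056668728, 'camera_from_world': array([[ 3.58258096e-03, -9.99992451e-01, -1.50434186e-03,
        -2.38516608e+02],
       [ 9.92272970e-01,  3.36834278e-03,  1.24028255e-01,
        -5.64682299e+02],
       [-1.24022251e-01, -1.93705903e-03,  9.92277546e-01,
        -8.67838136e+02],
       [ 0.00000000e+00,  0.00000000e+00,  0.00000000e+00,
         1.00000000e+00]])}
{'fov_y': 55.327774747368885, 'cx': 312.3246688050121, 'cy': 200.55526916250778, 'camera_from_world': array([[-9.88014810e-01, -1.54358599e-01, -3.97763003e-04,
         4.89858977e+02],
       [ 9.92085928e-02, -6.36981914e-01,  7.64468244e-01,
        -2.63705660e+02],
       [-1.18255615e-01,  7.55266485e-01,  6.44661264e-01,
        -6.71815762e+02],
       [ 0.00000000e+00,  0.00000000e+00,  0.00000000e+00,
         1.00000000e+00]])}
```

View pics/top1.png

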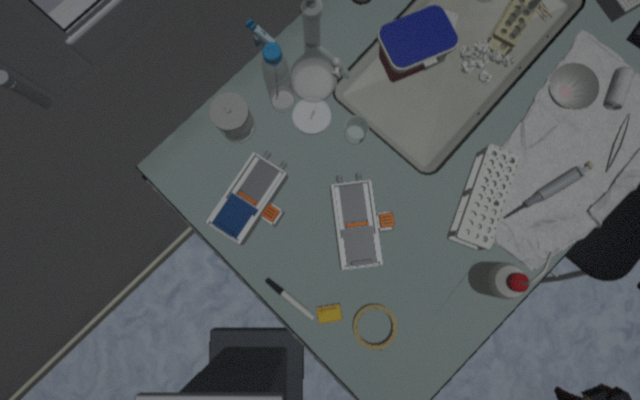

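View pics/side1.png

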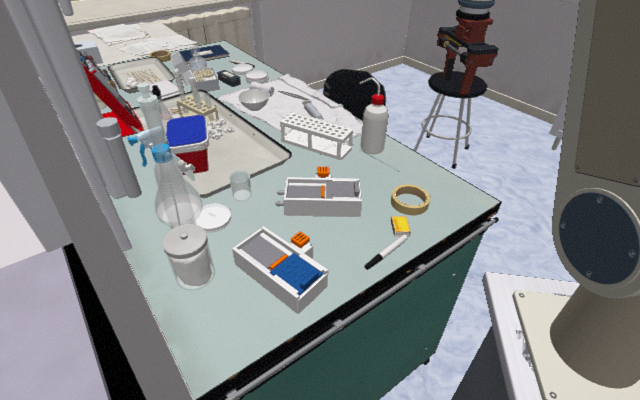

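The top view shows the blue unit around pixel (247,197), with its cover at (235,215), tab at (270,212) and deck at (262,178). The grey unit is at (357,225). In the top view the cover slides up and to the right.

```bash
python3 - <<'E'
from h import *
def rect(P): 
    r=cv2.minAreaRect(P[:,:2].astype(np.float32)); return np.round(r[0],1),np.round(r[1],1),round(r[2],1)
for n in('top','side'):
    q=np.load(n+'.npz');p=q['p'];d=q['d'];m=optics.camera_model(n);X=world(d,m)
    h=cv2.cvtColor(p,cv2.COLOR_RGB2HSV).astype(int);z=X[...,2]
    C=world(*((np.load('top.npz')['d'],optics.camera_model('top'),[247],[197])))[0]
    near=np.hypot(X[...,0]-C[0],X[...,1]-C[1])<125
    print(n,C)
    blue=near&(h[...,0]>100)&(h[...,0]<125)&(h[...,1]>150)&(z>35)&(z<70)
    org=near&(h[...,0]<15)&(h[...,1]>150)&(z>20)&(z<75)
    print('blue',blue.sum(),np.median(X[blue],0),rect(X[blue&(z<53)]),'ribz',np.percentile(z[blue],[5,50,95]))
    print('rib',np.median(X[blue&(z>58)],0),rect(X[blue&(z>58)]))
    pad=org&(z>58); print('org',org.sum(),'pad',pad.sum(),np.median(X[pad],0),rect(X[pad]))
    bar=org&(z<55); print('bar',bar.sum(),np.median(X[bar],0),rect(X[bar]))
    g=near&(h[...,1]<60)&(h[...,2]>140)&(z>46)&(z<58)
    print('guides',g.sum(),rect(X[g]))
E
```

```text
top [578.34351079 -83.0329323   48.71153603]
blue 495 [534.40379934 -51.95954627  49.14579793] (array([537. , -54.9]), array([60.5, 72.2]), 53.6) ribz [46.46258774 49.14579793 62.12956031]
rib [509.85801432 -37.47022787  62.49144282] (array([509.7, -38.3]), array([42.6,  7. ]), 57.5)
org 189 pad 142 [ 542.0858254  -135.59286713   64.51017879] (array([ 543.1, -135.1]), array([27.1, 24.8]), 57.0)
bar 47 [576.66125065 -82.57715994  46.58592636] (array([577.7, -82. ]), array([41.6,  4.9]), 56.7)
guides 68 (array([560.9, -71.5]), array([ 82.3, 134.1]), 57.3)
side [578.34351079 -83.0329323   48.71153603]
blue 1004 [534.69695128 -52.00642656  47.92646041] (array([536.2, -54.1]), array([66.6, 80.2]), 57.2) ribz [46.03405625 47.92646041 61.18345495]
rib [506.85940016 -34.519009    61.12070365] (array([507.5, -35. ]), array([44.1, 10. ]), 56.3)
org 216 pad 145 [ 542.74365526 -130.4830463    62.88693102] (array([ 543. , -132.4]), array([29.6, 29.8]), 56.8)
bar 57 [577.23520867 -80.10848969  44.71290047] (array([571.6, -93.2]), array([73.6, 21.8]), 49.2)
guides 834 (array([569.5, -91.9]), array([120.3, 187.4]), 57.5)
```

```bash
python3 - <<'E'
from h import *
from scipy.spatial.transform import Rotation as R
s=ctrl.state(); print(s['t'],s['position'],s['force'],s['grip_width']); r=R.from_quat(s['ee_rot']).as_matrix(); print(r.round(3))
print('yaw of tool y',np.degrees(np.arctan2(r[1,1],r[0,1])),'j1 now',np.degrees(s['qpos'][0]))
p=np.array([543,-133.5,110]); print((p-s['position'])/800)
q=np.load('top.npz');m=optics.camera_model('top')
print(world(q['d'],m,[515,232,357,357],[275,100,128,225]))
E
```

```text
0.1 [ 211.68833701 -587.52566536  222.00245092] [-0.16511742 -0.49476525 -0.02910521] 87.97728876099205
[[ 0.941  0.339 -0.   ]
 [ 0.339 -0.941  0.001]
 [ 0.    -0.001 -1.   ]]
yaw of tool y -70.18541744363327 j1 now -71.27699798218056
[ 0.41413958  0.56753208 -0.14000306]
[[ 418.64696471 -597.7628984   173.00462663]
 [ 771.45065362  -58.88656363  116.81130352]
 [ 748.34558297 -328.15008003    3.88702873]
 [ 518.48368504 -322.45549964   43.83848525]]
```

Call:
step_arm --commands "0.414 0.568 0 0 0 0.103 1;0.414 0.568 0 0 0 0.103 1;0.414 0.568 0 0 0 0.103 1;0.414 0.568 0 0 0 0.103 1;0.414 0.568 0 0 0 0.103 1;0.414 0.568 0 0 0 0.103 1;0.414 0.568 0 0 0 0.103 1;0.414 0.568 0 0 0 0.103 1;0.414 0.568 0 0 0 0.103 1;0.414 0.568 0 0 0 0.103 1"

```text
t: 0.93
position: [457.9, -249.3, 222.6]
ee_rot: [0.879, 0.476, -0.0, -0.0]
force: [0.2, -1.7, -0.6]
grip_width: 24.8
gripper_force: 0.0
```

Call:
step_arm --commands "0.107 0.147 0 0 0 0 1;0.107 0.147 0 0 0 0 1;0.107 0.147 0 0 0 0 1;0.107 0.147 0 0 0 0 1;0.107 0.147 -0.14 0 0 0 1;0.107 0.147 -0.14 0 0 0 1;0.107 0.147 -0.14 0 0 0 1;0.107 0.147 -0.14 0 0 0 1"

```text
t: 1.6
position: [538.6, -132.2, 105.0]
ee_rot: [0.879, 0.477, -0.004, -0.004]
force: [-0.5, 0.2, -0.0]
grip_width: 0.6
gripper_force: 0.0
```

```bash
python3 - <<'E'
from h import *
s=ctrl.state(); print(s['position'],s['force'],s['grip_width'])
p,d,m=cap('side'); cv2.imwrite('pics/side2.png',cv2.resize(p[160:340,180:420,::-1],None,fx=3,fy=3,interpolation=cv2.INTER_CUBIC))
E
```

```text
[ 538.62111127 -132.16952339  105.0420723 ] [-0.50304228  0.24826689 -0.02304139] 0.6447000647818978
```

View pics/side2.png

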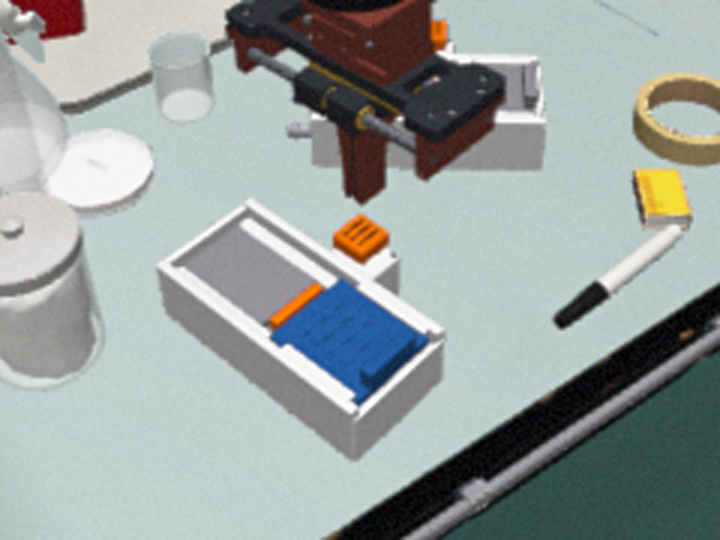

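Call:
step_arm --commands "0 0 0 0 0 0 1;0 0 0 0 0 0 1"

```text
t: 1.82
position: [544.3, -134.2, 112.6]
ee_rot: [0.879, 0.476, 0.001, 0.001]
force: [-0.1, -0.8, 0.4]
grip_width: 0.2
gripper_force: 0.0
```

Call:
step_arm --commands "-0.001 0 -0.03 0 0 0 1;-0.001 0 -0.05 0 0 0 1;-0.001 0 -0.054 0 0 0 1;-0.001 0 -0.058 0 0 0 1;-0.001 0 -0.061 0 0 0 1;-0.001 0 -0.064 0 0 0 1;-0.001 0 -0.067 0 0 0 1;-0.001 0 -0.069 0 0 0 1;-0.001 0 -0.07 0 0 0 1;-0.001 0 -0.07 0 0 0 1"

```text
t: 2.65
position: [543.1, -134.1, 55.3]
ee_rot: [0.879, 0.476, 0.001, 0.001]
force: [1.0, -1.4, 4.9]
grip_width: 0.5
gripper_force: 2.5
```

Call:
step_arm --commands "0 0 -0.002 0 0 0 1;0 0 -0.003 0 0 0 1;0 0 -0.004 0 0 0 1;0 0 -0.004 0 0 0 1"

```text
t: 2.98
position: [543.3, -134.5, 54.6]
ee_rot: [0.879, 0.476, 0.001, 0.001]
force: [-7.6, -1.6, 32.9]
grip_width: 0.5
gripper_force: 16.3
```

Call:
step_arm --commands "0 0 0.03 0 0 0 1;0 0 0.07 0 0 0 1;-0.075 0.145 0.07 0 0 0 1;-0.075 0.145 0.07 0 0 0 1;-0.075 0.145 0.07 0 0 0 1;-0.075 0.145 0.07 0 0 0 1;-0.075 0.145 0.07 0 0 0 1;-0.075 0.145 0.07 0 0 0 1;-0.075 0.145 0.07 0 0 0 1"

```text
t: 3.73
position: [483.2, -18.4, 107.6]
ee_rot: [0.879, 0.476, 0.0, 0.0]
force: [1.0, -0.1, 0.2]
grip_width: 0.1
gripper_force: 0.0
```

```bash
python3 - <<'E'
from h import *
s=ctrl.state(); print(s['position'],s['force'])
p,d,m=cap('side'); cv2.imwrite('pics/side3.png',cv2.resize(p[160:340,180:420,::-1],None,fx=3,fy=3,interpolation=cv2.INTER_CUBIC))
X=world(d,m);h=cv2.cvtColor(p,cv2.COLOR_RGB2HSV).astype(int);z=X[...,2]
near=np.hypot(X[...,0]-577,X[...,1]+80)<125
o=near&(h[...,0]<15)&(h[...,1]>150)&(z>20)&(z<75)&(X[...,1]<-110); print('pad',o.sum(),np.median(X[o],0),np.percentile(z[o],90))
b=near&(h[...,0]>100)&(h[...,0]<125)&(h[...,1]>150)&(z>57); print('rib',b.sum(),np.median(X[b],0))
E
```

```text
[483.19421657 -18.36478534 107.59385295] [ 0.9766604  -0.07486334  0.24792608]
pad 65 [ 546.47714709 -123.23356227   52.77712691] 55.17228105930703
rib 102 [509.11670772 -30.84666682  60.84643039]
```

View pics/side3.png

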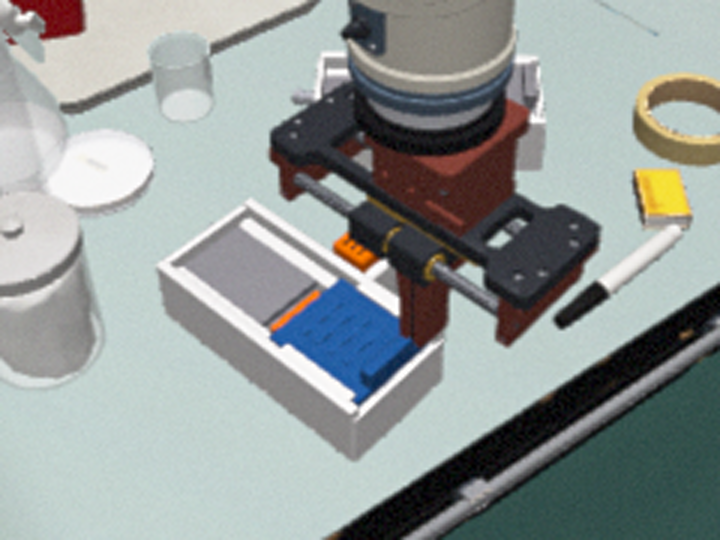

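The tab is fully down at about 55 mm and the latch bar has dropped. The finger is behind the rib, at crop pixel (425,330).

Call:
step_arm --commands "0 0 -0.04 0 0 0 1;0 0 -0.06 0 0 0 1;0 0 -0.069 0 0 0 1;0 0 -0.069 0 0 0 1;0 0 -0.069 0 0 0 1"

```text
t: 4.2
position: [482.4, -18.3, 52.2]
ee_rot: [0.88, 0.476, -0.0, -0.0]
force: [-1.0, -1.0, 0.0]
grip_width: 0.7
gripper_force: 0.0
```

Call:
step_arm --commands "0.008 -0.0052 0 0 0 0 1;0.018 -0.0118 0 0 0 0 1;0.028 -0.0183 0 0 0 0 1;0.038 -0.0248 0 0 0 0 1;0.048 -0.0314 0 0 0 0 1;0.058 -0.0379 0 0 0 0 1;0.068 -0.0444 0 0 0 0 1;0.076 -0.0497 0 0 0 0 1;0.082 -0.0536 0 0 0 0 1;0.082 -0.0536 0 0 0 0 1"

```text
t: 5.03
position: [549.0, -61.2, 52.3]
ee_rot: [0.879, 0.476, 0.0, 0.0]
force: [0.9, -0.5, -0.8]
grip_width: 0.1
gripper_force: 0.0
```

Now I'll push the remaining ~22 mm, then back off and rise.

Call:
step_arm --commands "0.008 -0.0052 0 0 0 0 1;0.016 -0.0105 0 0 0 0 1;0.022 -0.0144 0 0 0 0 1;0.024 -0.0157 0 0 0 0 1;0.024 -0.0157 0 0 0 0 1;0.014 -0.0092 0 0 0 0 1;0 0 0 0 0 0 1;0 0 0.05 0 0 0 1;-0.1 0.065 0.12 0 0 0 1;-0.1 0.065 0.12 0 0 0 1"

```text
t: 5.87
position: [487.0, -21.0, 135.4]
ee_rot: [0.88, 0.476, 0.001, 0.0]
force: [-0.0, 1.4, 1.0]
grip_width: 0.3
gripper_force: 0.0
```

Call:
step_arm --commands "-0.08 0.08 0.05 0 0 0 1;-0.08 0.08 0.05 0 0 0 1;-0.08 0.08 0.05 0 0 0 1;-0.08 0.08 0.05 0 0 0 1"

```text
t: 6.2
position: [421.1, 44.3, 175.6]
ee_rot: [0.879, 0.478, 0.001, 0.0]
force: [0.2, -0.1, 0.3]
grip_width: 0.6
gripper_force: 0.0
```

```bash
python3 - <<'E'
from h import *
s=ctrl.state(); print(s['t'],s['position'],s['force'])
p,d,m=cap('side'); cv2.imwrite('pics/side4.png',cv2.resize(p[160:340,180:420,::-1],None,fx=3,fy=3,interpolation=cv2.INTER_CUBIC))
X=world(d,m);h=cv2.cvtColor(p,cv2.COLOR_RGB2HSV).astype(int);z=X[...,2]
near=np.hypot(X[...,0]-577,X[...,1]+80)<125
b=near&(h[...,0]>100)&(h[...,0]<125)&(h[...,1]>150)&(z>30)&(z<75)
u=(X[b][:,:2]-[577.2,-79.4])@np.array([.837,-.547]); print('unit x range',np.percentile(u,[1,50,99]),'plate z',np.median(z[b]))
E
```

```text
6.2 [421.06114986  44.30778629 175.59706456] [ 0.15047891 -0.137214    0.31195341]
unit x range [-2.28764853 35.36933824 75.3749762 ] plate z 47.93228657634643
```

View pics/side4.png

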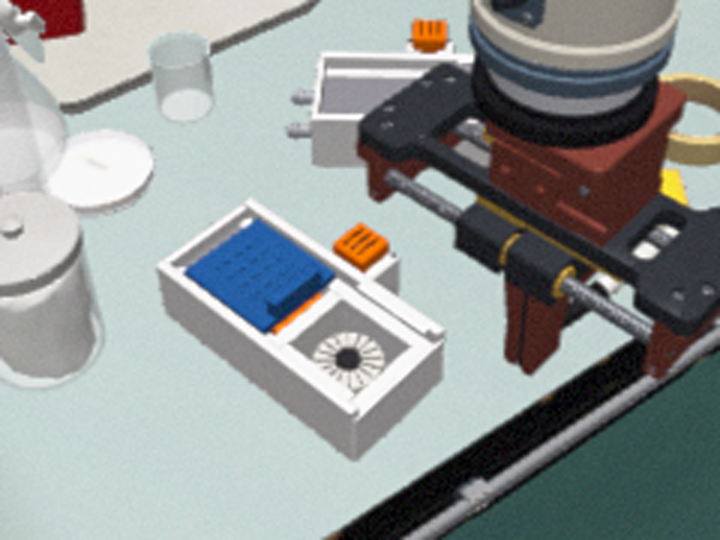

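The blue cover lies flat on the deck, with its centre at about +36 mm in the housing's frame. The opening at crop pixel (348,358) is bare and the robot is clear of everything.

```bash
python3 -c "
from rig import ctrl
print(ctrl.close_job())"
```

```text
the job is handed in; nothing more can be done
None
```

The job is handed in, verdict not shown: the blue tab was pressed to its stop, the blue cover lies flat on its parking deck about 36 mm past the housing's origin (24 needed) with the opening bare, and the robot never went near the grey housing or the loose things.

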